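# Build the sieving column on its shaker

## Task

Build the sieving column on the steel pan of the small shaker, one piece after another from the bottom up: the blue fine sieve first, then the yellow medium one, then the green coarse one, and last the grey lid, each seated fully and level in the piece below. The red sieve has a torn mesh and is not to be used: leave it, the specimen cup and the bench timer where they stand.

Things in the scene. Friction and masses are not known exactly. Their poses are not given: they have to be found in the camera images.
- shaker: Fixed small sieve shaker: round white base, 92 mm across and 25 mm high, with a round steel collecting pan (58 mm outer diameter) clamped on its middle. Origin: centre of its underside on the worktop, z up.
- pan_rim (a point): Centre of the pan's open mouth, level with its rim, 52 mm above the worktop. The mouth is 52.8 mm wide and 20 mm deep. A seated sieve's spigot goes 8 mm in, so that the frame rests on the rim; the next sieve sits the same way in the mouth of the one below, origin 26 mm above that one's origin.
- sieve_blue: Fine sieve with a blue plastic frame, round, 58 mm outer diameter, 34 mm high in all, about 80 g. Origin: centre of its underside, z up. From below: a tapered spigot 0 to 8 mm (43 mm wide at the foot, 48 mm above), then the 58 mm frame from 8 to 34 mm, whose mouth is 52.8 mm wide and 20 mm deep down to the wire cloth. It may be taken across the frame from above at any yaw.
- sieve_yellow: Medium sieve with a yellow plastic frame, round, 58 mm outer diameter, 34 mm high in all, about 80 g. Origin: centre of its underside, z up. From below: a tapered spigot 0 to 8 mm (43 mm wide at the foot, 48 mm above), then the 58 mm frame from 8 to 34 mm, whose mouth is 52.8 mm wide and 20 mm deep down to the wire cloth. It may be taken across the frame from above at any yaw.
- sieve_green: Coarse sieve with a green plastic frame, round, 58 mm outer diameter, 34 mm high in all, about 80 g. Origin: centre of its underside, z up. From below: a tapered spigot 0 to 8 mm (43 mm wide at the foot, 48 mm above), then the 58 mm frame from 8 to 34 mm, whose mouth is 52.8 mm wide and 20 mm deep down to the wire cloth. It may be taken across the frame from above at any yaw.
- column_lid: Grey round lid, 58 mm across, with an upright black knob in the middle, about 60 g. Origin: centre of its underside, z up. From below: the same spigot as a sieve from 0 to 8 mm, plate from 8 to 13 mm, round knob 18 mm in diameter (20 mm at its foot) from 13 to 39 mm. Take it by the knob from above. Seated, its origin is 26 mm above that of the sieve below.
- sieve_red: Torn spare sieve with a red plastic frame, round, 58 mm outer diameter, 34 mm high in all, about 80 g. Origin: centre of its underside, z up. From below: a tapered spigot 0 to 8 mm (43 mm wide at the foot, 48 mm above), then the 58 mm frame from 8 to 34 mm, whose mouth is 52.8 mm wide and 20 mm deep down to the wire cloth. It may be taken across the frame from above at any yaw. Not to be used.
- cup: Bystander: white specimen cup with a grey-white lid, 64x58x50 mm, standing upright. Origin: underside, about its centre. A tall fixed microscope stands close behind it (beyond about x = 0.65 m): keep the wrist clear of it when crossing.
- timer: Bystander: cream bench timer with a red dial on top, 64x64x40 mm. Origin: centre of its underside.

How it is judged:
On the way, in this order (a step that is already met when the one before it is completed fails the run):
1. the blue sieve sits in the pan, level and released (horizontal distance between sieve_blue and shaker below 0.005 m and angle between sieve_blue's own z axis and vertical below 0.07 rad and z of sieve_blue in the frame of pan_rim between -0.011 and -0.005 m and contact force between the fingers and sieve_blue below 0.1 N and linear speed of sieve_blue below 0.02 m/s), for 0.2 s.
2. the yellow sieve sits in the blue one, level and released (horizontal distance between sieve_yellow and sieve_blue below 0.005 m and angle between sieve_yellow's own z axis and vertical below 0.07 rad and z of sieve_yellow in the frame of sieve_blue between 0.023 and 0.029 m and contact force between the fingers and sieve_yellow below 0.1 N and linear speed of sieve_yellow below 0.02 m/s), for 0.2 s.
3. the green sieve sits in the yellow one, level and released (horizontal distance between sieve_green and sieve_yellow below 0.005 m and angle between sieve_green's own z axis and vertical below 0.07 rad and z of sieve_green in the frame of sieve_yellow between 0.023 and 0.029 m and contact force between the fingers and sieve_green below 0.1 N and linear speed of sieve_green below 0.02 m/s), for 0.2 s.
At the end, for the whole second after the job is handed in: Blue sieve in the pan, yellow in blue, green in yellow, lid in green: each within 5 mm sideways and 3 mm in height of its seat on the piece below, tilted less than 4 degrees, at rest and released (all of step 1 and all of step 2 and all of step 3 and horizontal distance between column_lid and sieve_green below 0.005 m and angle between column_lid's own z axis and vertical below 0.07 rad and z of column_lid in the frame of sieve_green between 0.023 and 0.029 m and contact force between the fingers and column_lid below 0.1 N and linear speed of column_lid below 0.02 m/s); the robot touches nothing.
It fails at once if the red sieve is moved more than 15 mm (distance of sieve_red from where it was at the start of the episode above 0.015 m).
It fails at once if the specimen cup or the bench timer is moved more than 15 mm (distance of any of cup, timer from where it was at the start of the episode above 0.015 m).
It also fails if it takes over 112 s, if anything falls off the work surface, if the arm or the gripper's body presses on something with over 40 N, if the wrist force passes 120 N, or if a joint passes its speed limit or range.

## Robot

A 7-joint arm with a two-finger parallel gripper is mounted at the origin on a cart in front of the work surface, level with it; the furniture and walls round the work are solid. World frame = base frame: x ahead of the robot, y to its left, z up, the work surface at z = 0. Lengths are in m, angles in rad, forces in N, time in s.
With the tool pointing down it reaches from about 0.4 to 0.85 m from the base axis. Payload 4.5 kg.
Tool frame: the origin (TCP) lies midway between the tips of the shut fingers; the grasp point (between the pads) lies 19 mm behind it; z points along the fingers, y is the direction in which the jaws open and shut (so a half turn about z gives the same grasp; the last joint's range is limited). The gripper opens to 88 mm and grips with 3 to 60 N. Pads are 18 mm wide; open, the fingers measure 123 mm over their backs; the gripper's body (75 mm by 187 mm) begins 45 mm behind the grasp point.
Start: joints at [-1.153, 0.689, -0.195, 1.565, 0.157, 0.902, -0.215], TCP at [0.234, 0.58, 0.239] pointing down, gripper open.
Joint ranges: [-3.01, 3.01], [-0.46, 2.08], [-1.47, 1.51], [0.13, 2.56], [-1, 4.14], [0.04, 2.09], [-2.66, 2.66]. Speed limits (rad/s): [2.57, 2.57, 3.14, 3.14, 3.14, 3.14, 3.14].

## Interface

Orientations are given as a unit quaternion [x, y, z, w].
In Python, from plant import r gives the robot as it stands. The module is installed in compiled form; this text tells all that it offers.
- The arm moves only by the tool carry_out, never from a script. Its argument "commands" is a list of rows, each a list of 6 numbers: the shift along the tool's x, y, z in m, then the turn, a rotation vector about the tool's x, y, z in degrees. In form: [[dx, dy, dz, wx, wy, wz], ...]. A call has 1 to 12 rows; each row is the pose to reach, as a shift and turn from the pose commanded when the call began, along the tool's axes at that moment; what a row does not reach only later rows make up. A row lasts 1/10 s, in which the tool goes at most 50 mm and 8.59 degrees, less where a joint would pass 70% of its speed; a pose out of reach is approached as far as the arm can. A call with a gripper value outside its range is refused whole. "fingers" is the closure in counts, from 0 (fully open) to 255 (shut), set as the call begins (left out, the last holds). The fingers move at their own pace and stop on an object; "grip_force" is the grip in N (left out, the last holds). Time passes only in rows, so rows that repeat a pose let the fingers close. It gives the time, the measured TCP pose, the force and the opening at its end, in the units of the state.
- r.get_state(): the state, without advancing time (a new reading comes with each control period).
- r.snapshot(name): name is "scene" or "side" or "wrist"; returns a dict with "img" (480x640x3 uint8, blue, green, red), "intrinsics" (3x3 intrinsics, pixels), "extrinsics" (4x4, takes a point from camera to world coordinates); the wrist camera has in their place "tool_from_camera" (4x4, takes a point from camera to tool coordinates, whose origin is the TCP and whose axes are the flange's). Camera axes: x right, y down, z forward; pixel columns grow to the right and rows downward; lengths in m; the calibration is good to about 2 mm. A picture is of the moment at which its call begins: read the wrist's pose just before it. There is no depth.
- r.finish_job(): hands the job in, once; it reports no verdict.
Trained networks look in a picture, given as the dict that the camera call returned (one of the last four; its "shot" number tells which), for a name from the list of things; names that differ only in an ending like _2 or _b are one class to them, and where a whole thing is asked for, a point or a joint stands for the part that bears it (a point fixed in the world has none). Each returns a list of dicts, best first, with "p" (0 to 1); they miss things now and then, are a little off and sometimes report something else, mostly with a low value. They report only what shows in the picture. A call takes as long as a camera call.
- r.spot_in(picture, label): "xyz" ([x, y, z] in m, in world coordinates, good to about 4 mm: the middle of the surface that is visible of it).
- r.spot_point(picture, label): "xyz" ([x, y, z] in m, in world coordinates, good to about 4 mm: a listed point, or the origin of a listed thing).
The state is a dict: "clock": time; "q": joint angles; "qd": joint speeds; "joint_torque": joint torques, N m; "tool_pos": TCP position; "eef_rot": TCP orientation; "contact_force": force on the tool from outside, world axes, zero at the start; "moment": the same for the moment, N m; "opening": opening from 0.0 (shut) to 1.0 (fully open).
Only numpy, scipy, OpenCV 4.12 (cv2) and the standard library are available. Lean on these libraries where they do the work, as an engineer would, in place of code of your own. Each camera call takes 0.05 s, during which the arm holds its last target.

## Working session

There is one attempt and no reset: what is moved stays moved. The work goes in short steps, Python scripts to look and compute and a tool call to move; the robot and the scene stay as the last step left them, time stands still between calls to the robot, and variables do not carry over. Pictures are saved under pics/ and viewed, and the job is handed in when it is done.

Besides the shell and the picture viewer there is one more tool, called after "Call:" as name([rows], argument=value, ...), one row to a line, values as JSON. carry_out: Moves the arm, as the interface text tells. Its arguments: {"type":"object","properties":{"commands":{"type":"array","items":{"type":"array","items":{"type":"number"}}},"fingers":{"type":"number"},"grip_force":{"type":"number"}},"required":["commands"]}

```bash
mkdir -p pics; ls; python3 - <<'E'
from plant import r
import cv2,numpy as np
s=r.get_state()
for k in s: print(k,np.round(s[k],4))
for n in ["scene","side"]:
    p=r.snapshot(n); cv2.imwrite(f"pics/{n}0.png",p["img"])
    print(n,p["intrinsics"],np.round(p["extrinsics"],3),p["shot"])
    for l in ["shaker","pan_rim","sieve_blue","sieve_yellow","sieve_green","column_lid","sieve_red","cup","timer"]:
        try:print(l,[(np.round(d["xyz"],4),round(d["p"],2)) for d in r.spot_point(p,l)][:3])
        except Exception as e: print(l,e)
print(r.get_state()["clock"])
E
```

```text
pics
clock 0.0
q [-1.1532  0.69   -0.1945  1.5664  0.1573  0.9025 -0.2151]
qd [-0.0003 -0.0009  0.0006  0.0005  0.0008  0.0018  0.0003]
joint_torque [ 7.00000e-04 -5.27564e+01 -1.26660e+00 -1.53422e+01 -5.27000e-02
  7.00000e-03  2.00000e-04]
tool_pos [0.2338 0.5789 0.2379]
eef_rot [ 1.907e-01  9.817e-01 -9.000e-04 -1.000e-04]
contact_force [0.2918 0.4017 0.0748]
moment [-0.0442 -0.0356  0.0135]
opening 1.0
scene [[541.54330505   0.         317.180757  ]
 [  0.         541.54330505 240.92422564]
 [  0.           0.           1.        ]] [[ 0.771 -0.322  0.55  -0.174]
 [-0.637 -0.379  0.672 -0.859]
 [-0.008 -0.868 -0.497  0.689]
 [ 0.     0.     0.     1.   ]] 1
shaker [(array([ 0.4338, -0.0964,  0.0017]), 0.82), (array([0.4264, 0.0877, 0.0028]), 0.37)]
pan_rim [(array([ 0.4365, -0.101 ,  0.0541]), 0.59)]
sieve_blue [(array([ 4.287e-01,  8.780e-02, -1.000e-04]), 0.94)]
sieve_yellow [(array([ 0.4249, -0.2803, -0.001 ]), 0.6)]
sieve_green [(array([ 0.5885,  0.1806, -0.0022]), 0.66)]
column_lid [(array([ 0.422 ,  0.2648, -0.0006]), 0.61)]
sieve_red [(array([ 0.5686, -0.1985, -0.0006]), 
[... 333 characters left out ...]
9 -0.035  0.03   0.489]
 [-0.046  0.656 -0.753  0.673]
 [ 0.006 -0.754 -0.657  0.668]
 [ 0.     0.     0.     1.   ]] 2
shaker [(array([ 0.4371, -0.0987,  0.0062]), 0.97)]
pan_rim [(array([ 0.4351, -0.0974,  0.0495]), 0.66)]
sieve_blue [(array([4.269e-01, 8.770e-02, 3.000e-04]), 0.8)]
sieve_yellow [(array([ 0.424 , -0.2802,  0.0007]), 0.86), (array([ 0.4391, -0.0994,  0.0073]), 0.34)]
sieve_green [(array([ 0.587 ,  0.1776, -0.0006]), 0.77)]
column_lid [(array([0.4218, 0.2661, 0.0017]), 0.55), (array([ 0.4323,  0.0892, -0.0009]), 0.22)]
sieve_red [(array([ 0.5624, -0.194 , -0.0016]), 0.88)]
cup [(array([ 0.604 , -0.0049,  0.0013]), 0.85)]
timer [(array([ 0.5455, -0.3445, -0.0029]), 0.97)]
1.0
```

View pics/scene0.png

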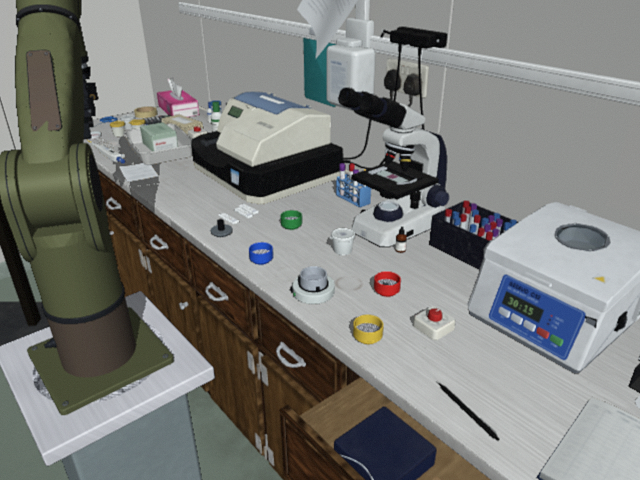

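View pics/side0.png

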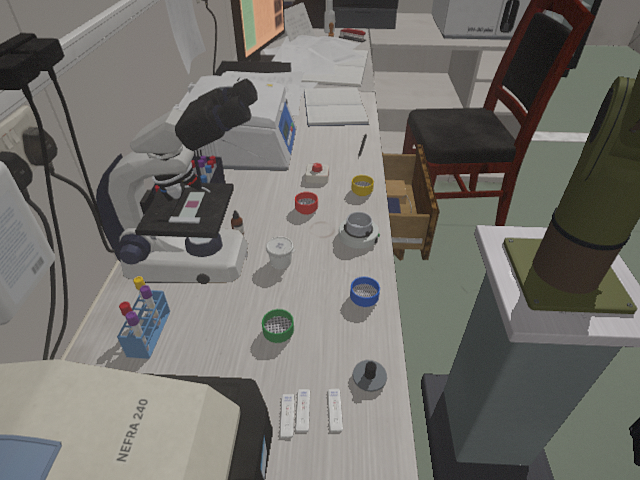

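Call:
carry_out([
  [-0.363, -0.383, 0, 0, 0, -22],
  [-0.363, -0.383, 0, 0, 0, -22],
  [-0.363, -0.383, 0, 0, 0, -22],
  [-0.363, -0.383, 0, 0, 0, -22],
  [-0.363, -0.383, 0, 0, 0, -22],
  [-0.363, -0.383, 0, 0, 0, -22],
  [-0.363, -0.383, 0, 0, 0, -22],
  [-0.363, -0.383, 0, 0, 0, -22],
  [-0.363, -0.383, 0, 0, 0, -22],
  [-0.363, -0.383, 0, 0, 0, -22],
  [-0.363, -0.383, 0, 0, 0, -22],
  [-0.363, -0.383, 0, 0, 0, -22],
], fingers=0)

```text
clock: 2.2
tool_pos: [0.4285, 0.0838, 0.2386]
eef_rot: [0.004, 1.0, -0.001, 0.0]
contact_force: [-0.2, 0.5, 0.0]
opening: 1.003
```

```bash
cat > h.py <<'E'
from plant import r
import cv2,numpy as np
from scipy.spatial.transform import Rotation as R
HS={"blue":(105,130),"yellow":(18,35),"green":(45,90)}
def state():
    s=r.get_state(); print("clk",round(s["clock"],2),"tcp",np.round(s["tool_pos"],4),"rot",np.round(s["eef_rot"],4),"F",np.round(s["contact_force"],1),"open",round(float(s["opening"]),3),"q7",round(s["q"][6],2))
    return s
def wrist(name,labels=()):
    s=state(); p=r.snapshot("wrist"); cv2.imwrite(f"pics/{name}.png",p["img"])
    T=np.eye(4); T[:3,:3]=R.from_quat(s["eef_rot"]).as_matrix(); T[:3,3]=s["tool_pos"]
    E=T@np.array(p["tool_from_camera"])
    for l in labels: print(l,[(np.round(d["xyz"],4),round(d["p"],2)) for d in r.spot_point(p,l)][:2])
    return s,p,E
def ray(p,E,uv,z):
    K=np.array(p["intrinsics"]); d=E[:3,:3]@np.linalg.solve(K,[uv[0],uv[1],1]); o=E[:3,3]
    return o+d*(z-o[2])/d[2]
def proj(p,E,X):
    c=np.linalg.inv(E)@np.append(X,1); u=np.array(p["intrinsics"])@c[:3]; return u[:2]/u[2]
def circ(X,rad,n=72):
    a=np.linspace(0,2*np.pi,n); return np.array([[X[0]+rad*np.cos(t),X[1]+rad*np.sin(t),X[2]] for t in a])
def draw(p,E,circs,name):
    im=p["img"].copy()
    for X,rad,c in circs:
        pts=np.array([proj(p,E,q) for q in circ(X,rad)]).round().astype(int)
        cv2.polylines(im,[pts],True,c,1)
    cv2.imwrite(f"pics/{name}.png",im)
E
python3 - <<'E'
from h import *
s,p,E=wrist("w1",["sieve_blue","pan_rim"])
print(np.round(p["tool_from_camera"],3),p["intrinsics"])
draw(p,E,[([.428,.088,.034],.029,(0,255,255)),([.436,-.099,.052],.029,(0,255,0))],"w1d")
E
```

```text
clk 2.2 tcp [0.4285 0.0838 0.2386] rot [ 4.4e-03  1.0e+00 -1.1e-03  2.0e-04] F [-0.2  0.5  0. ] open 1.003 q7 0.94
sieve_blue [(array([ 0.4241,  0.0889, -0.0025]), 0.83)]
pan_rim [(array([ 0.4342, -0.1002,  0.053 ]), 0.97)]
[[ 0.001 -0.955 -0.295  0.076]
 [ 1.     0.001 -0.001 -0.001]
 [ 0.001 -0.295  0.955 -0.145]
 [ 0.     0.     0.     1.   ]] [[376.66333266   0.         315.52633974]
 [  0.         376.66333266 238.16886651]
 [  0.           0.           1.        ]]
```

View pics/w1d.png

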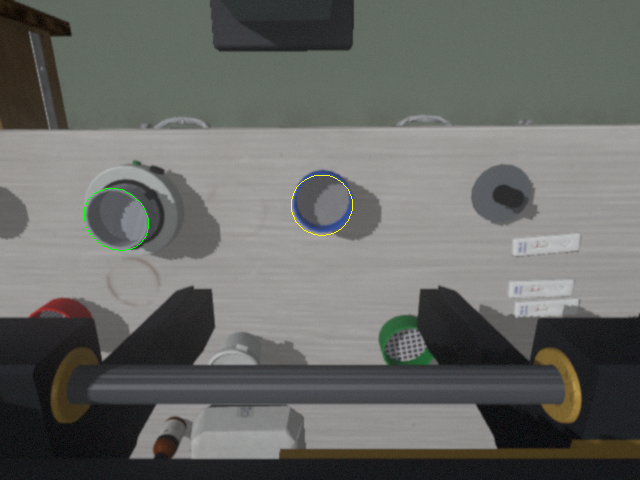

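```bash
cat >> h.py <<'E'
from scipy.optimize import minimize
def mask(img,col):
    hsv=cv2.cvtColor(img,cv2.COLOR_BGR2HSV); lo,hi=HS[col]
    return cv2.inRange(hsv,(lo,110,40),(hi,255,255))
def fit(p,E,col,guess,z0=0.0,name=None):
    m=mask(p["img"],col); u=proj(p,E,[guess[0],guess[1],z0+.02]); 
    w=np.zeros_like(m); cv2.circle(w,tuple(int(v) for v in u),70,255,-1); m&=w
    m=cv2.morphologyEx(m,cv2.MORPH_OPEN,np.ones((2,2),np.uint8))
    n,lab,st,ct=cv2.connectedComponentsWithStats(m)
    if n<2: print("no mask"); return None
    k=1+np.argmax(st[1:,4]); c,_=cv2.findContours((lab==k).astype(np.uint8),cv2.RETR_EXTERNAL,cv2.CHAIN_APPROX_NONE)
    hull=cv2.convexHull(np.vstack(c)); H=np.zeros(m.shape,np.uint8)
    up=4
    o=hull.reshape(-1,2).mean(0)-100
    H=np.zeros((200*up,200*up),np.uint8); cv2.fillConvexPoly(H,np.round((hull.reshape(-1,2)-o)*up+up/2-.5).astype(np.int32),255)
    H=cv2.dilate(H,np.ones((up+1,up+1),np.uint8))
    def cost(v):
        P=np.array([proj(p,E,q) for zz in(.008,.034) for q in circ([v[0],v[1],z0+zz],.029,40)])
        G=np.zeros_like(H); cv2.fillConvexPoly(G,cv2.convexHull(np.round((P-o+.5)*up).astype(np.int32)),255)
        return np.count_nonzero(G!=H)/max(1,np.count_nonzero(H))
    s0=[[guess[0],guess[1]],[guess[0]+.006,guess[1]],[guess[0],guess[1]+.006]]
    res=minimize(cost,guess[:2],method="Nelder-Mead",options=dict(initial_simplex=s0,xatol=1e-4,fatol=1e-4))
    return np.round(res.x,4),round(res.fun,3)
E
python3 - <<'E'
from h import *
s,p,E=wrist("w2",["column_lid","pan_rim"])
print("w blue",fit(p,E,"blue",[.426,.088]))
for n in ["scene","side"]:
    p=r.snapshot(n);E=np.array(p["extrinsics"])
    for c,g in [("blue",[.427,.088]),("yellow",[.4245,-.28]),("green",[.588,.179])]: print(n,c,fit(p,E,c,g))
    print([(np.round(d["xyz"],4),round(d["p"],2)) for l in("pan_rim","shaker","column_lid") for d in r.spot_point(p,l)[:1]])
E
```

```text
clk 2.35 tcp [0.4271 0.0896 0.2389] rot [-6.e-04  1.e+00  5.e-04  2.e-04] F [ 0.5  0.4 -0.2] open 0.999 q7 0.94
column_lid [(array([ 0.4216,  0.2677, -0.0031]), 0.58)]
pan_rim [(array([ 0.4302, -0.1008,  0.0535]), 0.95)]
w blue (array([0.4273, 0.0899]), np.float64(0.037))
scene blue (array([0.4249, 0.0832]), np.float64(0.045))
scene yellow (array([ 0.4212, -0.2854]), np.float64(0.023))
scene green (array([0.5848, 0.1732]), np.float64(0.068))
[(array([ 0.4339, -0.099 ,  0.0555]), 0.91), (array([ 0.4338, -0.0975, -0.0018]), 0.9), (array([ 4.243e-01,  2.668e-01, -4.000e-04]), 0.7)]
side blue (array([0.4253, 0.0904]), np.float64(0.034))
side yellow (array([ 0.6808, -0.865 ]), np.float64(1.0))
side green (array([ 0.8336, -0.247 ]), np.float64(1.0))
[(array([ 0.4367, -0.1002,  0.0485]), 0.84), (array([ 0.4383, -0.1007,  0.0053]), 0.97), (array([0.4189, 0.2663, 0.0018]), 0.57)]
```

Call:
carry_out([
  [0, 0, 0.05, 0, 0, 0],
  [0, 0, 0.1, 0, 0, 0],
  [0, 0, 0.14, 0, 0, 0],
  [0, 0, 0.17, 0, 0, 0],
  [0, 0, 0.19, 0, 0, 0],
  [0, 0, 0.205, 0, 0, 0],
  [0, 0, 0.215, 0, 0, 0],
  [0, 0, 0.222, 0, 0, 0],
  [0, 0, 0.227, 0, 0, 0],
  [0, 0, 0.228, 0, 0, 0],
  [0, 0, 0.228, 0, 0, 0],
])

```text
clock: 4.0
tool_pos: [0.4277, 0.0889, 0.0102]
eef_rot: [-0.001, 1.0, 0.0, 0.001]
contact_force: [-0.4, -0.3, 0.3]
opening: 0.998
```

Call:
carry_out([
  [0, 0, 0, 0, 0, 0],
  [0, 0, 0, 0, 0, 0],
  [0, 0, 0, 0, 0, 0],
  [0, 0, 0, 0, 0, 0],
  [0, 0, 0, 0, 0, 0],
  [0, 0, 0, 0, 0, 0],
  [0, 0, 0, 0, 0, 0],
  [0, 0, 0, 0, 0, 0],
  [0, 0, 0, 0, 0, 0],
  [0, 0, 0, 0, 0, 0],
], fingers=255, grip_force=15)

```text
clock: 5.0
tool_pos: [0.4273, 0.0887, 0.0109]
eef_rot: [-0.0, 1.0, 0.0, 0.0]
contact_force: [-0.3, 0.3, 5.4]
opening: 0.658
```

```bash
python3 - <<'E'
from h import *
s,p,E=wrist("w3",["sieve_blue"])
E
```

```text
clk 5.0 tcp [0.4273 0.0887 0.0109] rot [-2.e-04  1.e+00  2.e-04  2.e-04] F [-0.3  0.3  5.4] open 0.658 q7 -0.47
sieve_blue [(array([ 0.4226,  0.0905, -0.0028]), 0.75)]
```

View pics/w3.png

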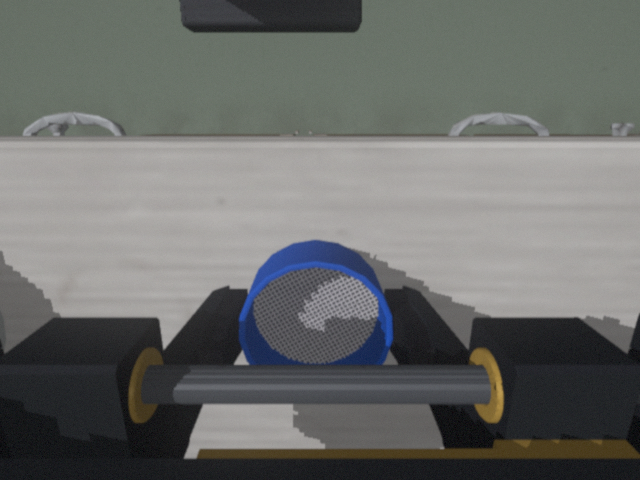

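Call:
carry_out([
  [0, 0, -0.01, 0, 0, 0],
  [0, 0, -0.03, 0, 0, 0],
  [0, 0, -0.07, 0, 0, 0],
  [0, -0.04, -0.1, 0, 0, 0],
  [0, -0.08, -0.1, 0, 0, 0],
  [0, -0.1, -0.1, 0, 0, 0],
  [0, -0.1, -0.1, 0, 0, 0],
  [0, -0.1, -0.1, 0, 0, 0],
])

```text
clock: 5.9
tool_pos: [0.4271, -0.0119, 0.1105]
eef_rot: [0.001, 1.0, 0.0, -0.0]
contact_force: [0.5, 0.5, -0.3]
opening: 0.66
```

```bash
cat >> h.py <<'E'
def heldfit(p,E,s,col,zo=-0.010):
    # held sieve: fit top rim outer edge using upper part (nearest camera top) of mask
    t=s["tool_pos"]; m=mask(p["img"],col); 
    out=[]
    for dx in np.arange(-.008,.0085,.002):
        P=np.array([proj(p,E,q) for zz in(.008,.034) for q in circ([t[0]+dx,t[1],t[2]+zo+zz],.029,60)])
        G=np.zeros_like(m); cv2.fillConvexPoly(G,cv2.convexHull(np.round(P).astype(np.int32)),255)
        c,_=cv2.findContours(m,cv2.RETR_EXTERNAL,cv2.CHAIN_APPROX_NONE); c=max(c,key=cv2.contourArea)
        H=np.zeros_like(m); cv2.fillPoly(H,[cv2.convexHull(c)],255)
        H[330:]=0;G[330:]=0
        out.append((round(dx*1000),round(np.count_nonzero(G!=H)/np.count_nonzero(H),3)))
    print(col,"held dx mm:",out)
E
python3 - <<'E'
from h import *
s,p,E=wrist("w4",["sieve_blue","pan_rim","shaker"])
heldfit(p,E,s,"blue")
t=s["tool_pos"]
draw(p,E,[([t[0],t[1],t[2]+.024],.029,(0,255,255)),([t[0],t[1],t[2]-.002],.029,(0,255,255)),([.435,-.0995,.052],.029,(0,255,0)),([.435,-.0995,.052],.0264,(0,255,0)),([.435,-.0995,0.025],.046,(0,0,255))],"w4d")
E
```

```text
clk 5.9 tcp [ 0.4271 -0.0119  0.1105] rot [ 9.e-04  1.e+00  3.e-04 -1.e-04] F [ 0.5  0.5 -0.3] open 0.66 q7 0.47
sieve_blue [(array([ 0.4212, -0.0108,  0.0966]), 0.67)]
pan_rim [(array([ 0.4349, -0.0997,  0.0524]), 0.57)]
shaker [(array([ 0.4366, -0.0969,  0.0014]), 0.94)]
blue held dx mm: [(-8, np.float64(0.28)), (-6, np.float64(0.203)), (-4, np.float64(0.126)), (-2, np.float64(0.064)), (0, np.float64(0.044)), (2, np.float64(0.093)), (4, np.float64(0.158)), (6, np.float64(0.225)), (8, np.float64(0.29))]
```

View pics/w4d.png

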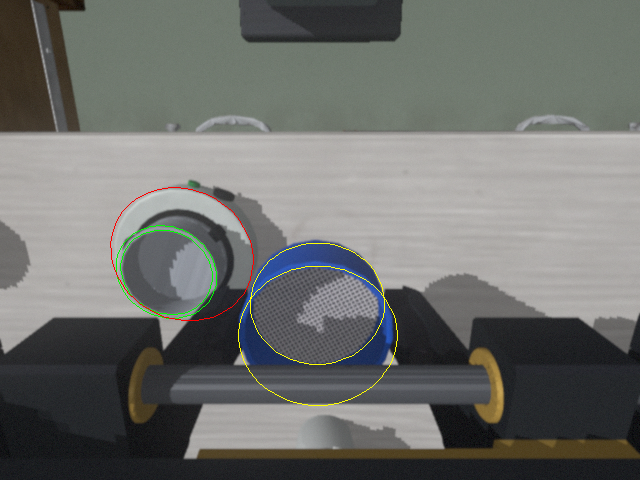

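Call:
carry_out([
  [-0.004, -0.04, 0, 0, 0, 0],
  [-0.008, -0.075, 0, 0, 0, 0],
  [-0.008, -0.088, 0, 0, 0, 0],
  [-0.008, -0.088, 0.02, 0, 0, 0],
  [-0.008, -0.088, 0.03, 0, 0, 0],
  [-0.008, -0.088, 0.035, 0, 0, 0],
  [-0.008, -0.088, 0.035, 0, 0, 0],
  [-0.008, -0.088, 0.035, 0, 0, 0],
])

```text
clock: 6.9
tool_pos: [0.4355, -0.0988, 0.0758]
eef_rot: [-0.001, 1.0, 0.0, 0.0]
contact_force: [-0.5, -0.8, -0.1]
opening: 0.661
```

```bash
python3 - <<'E'
from h import *
s,p,E=wrist("w5",["sieve_blue","pan_rim","shaker"])
heldfit(p,E,s,"blue")
t=s["tool_pos"]
draw(p,E,[([t[0],t[1],t[2]+.024],.029,(0,255,255)),([.435,-.0995,.052],.029,(0,255,0)),([.435,-.0995,0.025],.046,(0,0,255))],"w5d")
p=r.snapshot("side");E=np.array(p["extrinsics"])
u=proj(p,E,[.435,-.1,.06]).astype(int);c=p["img"][u[1]-60:u[1]+60,u[0]-60:u[0]+60]
cv2.imwrite("pics/s5.png",cv2.resize(c,None,fx=4,fy=4,interpolation=cv2.INTER_CUBIC))
E
```

```text
clk 6.9 tcp [ 0.4355 -0.0988  0.0758] rot [-8.e-04  1.e+00  1.e-04  0.e+00] F [-0.5 -0.8 -0.1] open 0.661 q7 0.59
sieve_blue [(array([ 0.4306, -0.0969,  0.0604]), 0.72)]
pan_rim []
shaker [(array([ 4.363e-01, -9.470e-02, -1.000e-04]), 0.87), (array([ 0.4305, -0.0982,  0.062 ]), 0.4)]
blue held dx mm: [(-8, np.float64(0.267)), (-6, np.float64(0.193)), (-4, np.float64(0.116)), (-2, np.float64(0.049)), (0, np.float64(0.041)), (2, np.float64(0.101)), (4, np.float64(0.167)), (6, np.float64(0.232)), (8, np.float64(0.297))]
```

View pics/w5d.png

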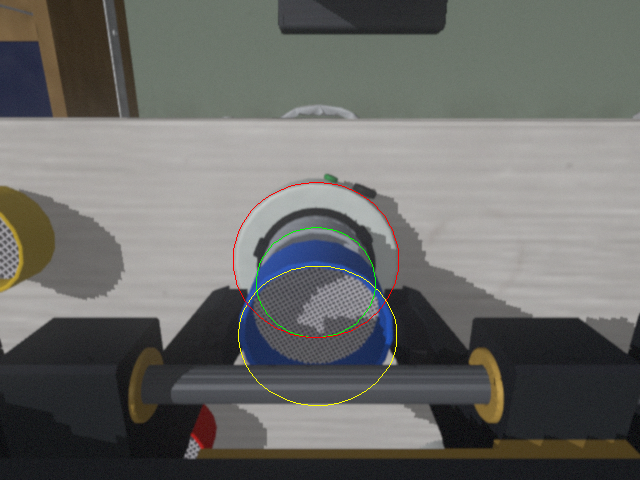

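View pics/s5.png

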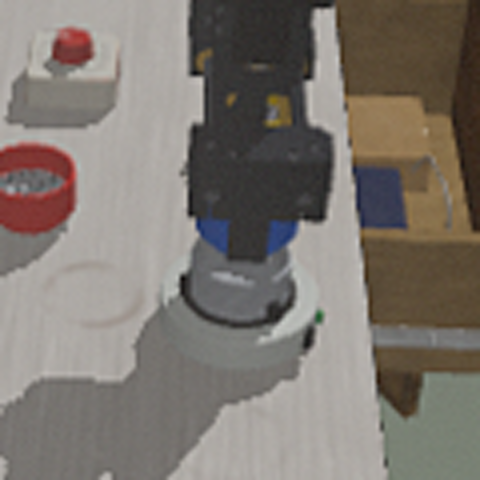

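Call:
carry_out([
  [0, -0.001, 0.005, 0, 0, 0],
  [0, -0.001, 0.01, 0, 0, 0],
  [0, -0.001, 0.014, 0, 0, 0],
  [0, -0.001, 0.017, 0, 0, 0],
  [0, -0.001, 0.019, 0, 0, 0],
  [0, -0.001, 0.0205, 0, 0, 0],
  [0, -0.001, 0.0205, 0, 0, 0],
  [0, -0.001, 0.0205, 0, 0, 0],
])

```text
clock: 7.95
tool_pos: [0.4353, -0.1004, 0.0552]
eef_rot: [-0.0, 1.0, 0.0, 0.0]
contact_force: [-0.2, 0.3, -0.9]
opening: 0.661
```

Call:
carry_out([
  [0, 0, 0.0005, 0, 0, 0],
  [0, 0, 0.001, 0, 0, 0],
  [0, 0, 0.001, 0, 0, 0],
  [0, 0, 0.001, 0, 0, 0],
])

```text
clock: 8.35
tool_pos: [0.4354, -0.1004, 0.0549]
eef_rot: [-0.0, 1.0, -0.0, 0.001]
contact_force: [-1.2, 0.8, 7.6]
opening: 0.661
```

Call:
carry_out([
  [0, 0, 0, 0, 0, 0],
  [0, 0, 0, 0, 0, 0],
  [0, 0, 0, 0, 0, 0],
  [0, 0, 0, 0, 0, 0],
  [0, 0, 0, 0, 0, 0],
  [0, 0, -0.02, 0, 0, 0],
  [0, 0, -0.06, 0, 0, 0],
  [0, 0, -0.1, 0, 0, 0],
  [0, 0, -0.14, 0, 0, 0],
  [0, 0, -0.14, 0, 0, 0],
], fingers=0)

```text
clock: 9.35
tool_pos: [0.4377, -0.1004, 0.198]
eef_rot: [0.0, 1.0, -0.0, 0.004]
contact_force: [0.2, 0.6, -0.8]
opening: 1.0
```

```bash
python3 - <<'E'
from h import *
s,p,E=wrist("w6",["sieve_blue","pan_rim","shaker","sieve_yellow"])
f=fit(p,E,"blue",[.435,-.1],z0=.044);print(f)
print("yellow",fit(p,E,"yellow",[.4245,-.28]))
draw(p,E,[([.435,-.0995,.078],.029,(0,255,255)),([.435,-.0995,.052],.029,(0,255,0)),([.435,-.0995,0.025],.046,(0,0,255))],"w6d")
p=r.snapshot("side");E=np.array(p["extrinsics"])
print("side",fit(p,E,"blue",[.435,-.1],z0=.044))
u=proj(p,E,[.435,-.1,.06]).astype(int);c=p["img"][u[1]-60:u[1]+60,u[0]-60:u[0]+60]
cv2.imwrite("pics/s6.png",cv2.resize(c,None,fx=4,fy=4,interpolation=cv2.INTER_CUBIC))
E
```

```text
clk 9.35 tcp [ 0.4377 -0.1004  0.198 ] rot [ 3.0e-04  1.0e+00 -3.0e-04  3.9e-03] F [ 0.2  0.6 -0.8] open 1.0 q7 0.94
sieve_blue [(array([ 0.4272, -0.0969,  0.0424]), 0.86)]
pan_rim []
shaker []
sieve_yellow [(array([ 4.227e-01, -2.816e-01,  2.000e-04]), 0.97)]
(array([ 0.4339, -0.1005]), np.float64(0.029))
yellow (array([ 0.4227, -0.2819]), np.float64(0.041))
side (array([ 0.433 , -0.0986]), np.float64(0.043))
```

View pics/w6d.png

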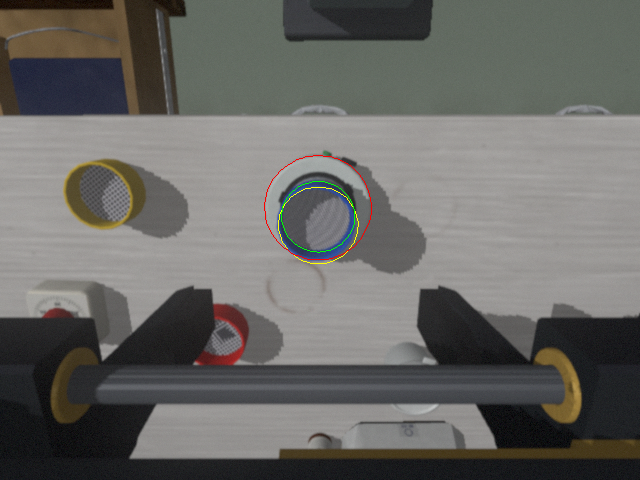

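View pics/s6.png

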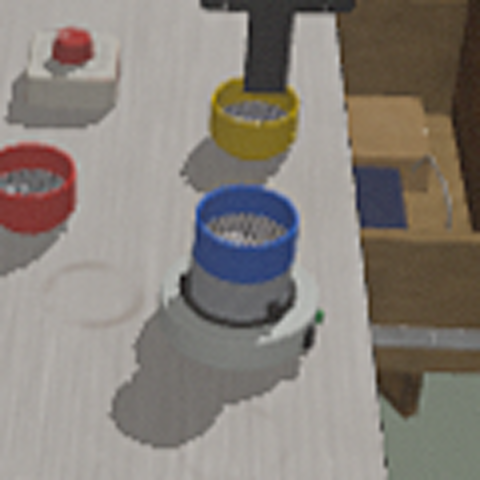

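Call:
carry_out([
  [0.004, -0.045, 0, 0, 0, 0],
  [0.008, -0.09, 0, 0, 0, 0],
  [0.012, -0.135, 0.0, 0, 0, 0],
  [0.012, -0.165, 0, 0, 0, 0],
  [0.012, -0.181, 0, 0, 0, 0],
  [0.012, -0.181, 0, 0, 0, 0],
  [0.012, -0.181, 0, 0, 0, 0],
  [0.012, -0.181, 0, 0, 0, 0],
])

```text
clock: 10.45
tool_pos: [0.4234, -0.2796, 0.1939]
eef_rot: [-0.002, 1.0, 0.001, -0.0]
contact_force: [0.1, 0.5, -0.2]
opening: 0.999
```

```bash
python3 - <<'E'
from h import *
s,p,E=wrist("w7",["sieve_yellow"])
print("yellow",fit(p,E,"yellow",[.4245,-.28]))
print("blue",fit(p,E,"blue",[.434,-.1],z0=.044))
state()
E
```

```text
clk 10.45 tcp [ 0.4234 -0.2796  0.1939] rot [-1.6e-03  1.0e+00  6.0e-04 -3.0e-04] F [ 0.1  0.5 -0.2] open 0.999 q7 1.36
sieve_yellow [(array([ 4.212e-01, -2.826e-01,  4.000e-04]), 0.78)]
yellow (array([ 0.4227, -0.282 ]), np.float64(0.032))
blue (array([ 0.4345, -0.101 ]), np.float64(0.024))
clk 10.55 tcp [ 0.4236 -0.28    0.1942] rot [-1.5e-03  1.0e+00  3.0e-04 -1.0e-04] F [-0.2 -0.7  0.1] open 0.999 q7 1.36
```

View pics/w7.png

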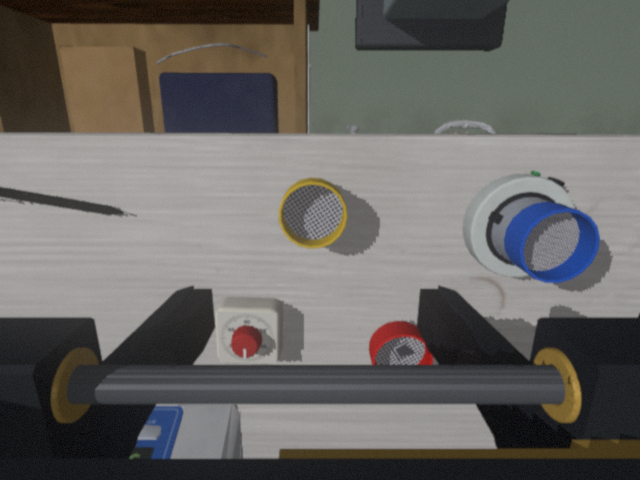

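Call:
carry_out([
  [0.001, -0.0015, 0.04, 0, 0, 0],
  [0.001, -0.0015, 0.08, 0, 0, 0],
  [0.001, -0.0015, 0.115, 0, 0, 0],
  [0.001, -0.0015, 0.14, 0, 0, 0],
  [0.001, -0.0015, 0.158, 0, 0, 0],
  [0.001, -0.0015, 0.171, 0, 0, 0],
  [0.001, -0.0015, 0.179, 0, 0, 0],
  [0.001, -0.0015, 0.183, 0, 0, 0],
  [0.001, -0.0015, 0.184, 0, 0, 0],
  [0.001, -0.0015, 0.184, 0, 0, 0],
  [0.001, -0.0015, 0.184, 0, 0, 0],
])

```text
clock: 11.65
tool_pos: [0.4226, -0.2831, 0.0107]
eef_rot: [-0.0, 1.0, -0.0, 0.0]
contact_force: [0.3, 0.2, 0.2]
opening: 1.002
```

Call:
carry_out([
  [0, 0, 0, 0, 0, 0],
  [0, 0, 0, 0, 0, 0],
  [0, 0, 0, 0, 0, 0],
  [0, 0, 0, 0, 0, 0],
  [0, 0, 0, 0, 0, 0],
  [0, 0, 0, 0, 0, 0],
  [0, 0, 0, 0, 0, 0],
  [0, 0, 0, 0, 0, 0],
  [0, 0, 0, 0, 0, 0],
], fingers=255, grip_force=15)

```text
clock: 12.55
tool_pos: [0.4223, -0.2829, 0.0103]
eef_rot: [-0.0, 1.0, 0.0, 0.0]
contact_force: [0.2, 0.8, 2.7]
opening: 0.664
```

Call:
carry_out([
  [0, 0, -0.01, 0, 0, 0],
  [0, 0, -0.04, 0, 0, 0],
  [0, 0, -0.085, 0, 0, 0],
  [0, 0.01, -0.12, 0, 0, 0],
  [-0.004, 0.05, -0.13, 0, 0, 0],
  [-0.008, 0.095, -0.13, 0, 0, 0],
  [-0.012, 0.14, -0.125, 0, 0, 0],
  [-0.012, 0.17, -0.11, 0, 0, 0],
  [-0.012, 0.182, -0.1, 0, 0, 0],
  [-0.012, 0.182, -0.097, 0, 0, 0],
  [-0.012, 0.182, -0.097, 0, 0, 0],
  [-0.012, 0.182, -0.097, 0, 0, 0],
])

```text
clock: 13.75
tool_pos: [0.4342, -0.1025, 0.1075]
eef_rot: [0.001, 1.0, -0.0, 0.0]
contact_force: [0.4, 0.6, -1.6]
opening: 0.662
```

```bash
python3 - <<'E'
from h import *
s,p,E=wrist("w8",["sieve_yellow"])
heldfit(p,E,s,"yellow")
t=s["tool_pos"]
draw(p,E,[([t[0],t[1],t[2]+.024],.029,(255,255,0)),([t[0],t[1],t[2]-.002],.029,(255,255,0)),([.4345,-.1005,.052],.029,(0,0,255)),([.4345,-.1005,.078],.029,(0,0,255))],"w8d")
p=r.snapshot("side");E=np.array(p["extrinsics"])
u=proj(p,E,[.435,-.1,.09]).astype(int);c=p["img"][u[1]-60:u[1]+60,u[0]-60:u[0]+60]
cv2.imwrite("pics/s8.png",cv2.resize(c,None,fx=4,fy=4,interpolation=cv2.INTER_CUBIC))
E
```

```text
clk 13.75 tcp [ 0.4342 -0.1025  0.1075] rot [ 1.1e-03  1.0e+00 -5.0e-04  0.0e+00] F [ 0.4  0.6 -1.6] open 0.662 q7 0.71
sieve_yellow [(array([ 0.4362, -0.1018,  0.0971]), 0.86)]
yellow held dx mm: [(-8, np.float64(0.319)), (-6, np.float64(0.238)), (-4, np.float64(0.162)), (-2, np.float64(0.09)), (0, np.float64(0.03)), (2, np.float64(0.065)), (4, np.float64(0.133)), (6, np.float64(0.202)), (8, np.float64(0.269))]
```

View pics/w8d.png

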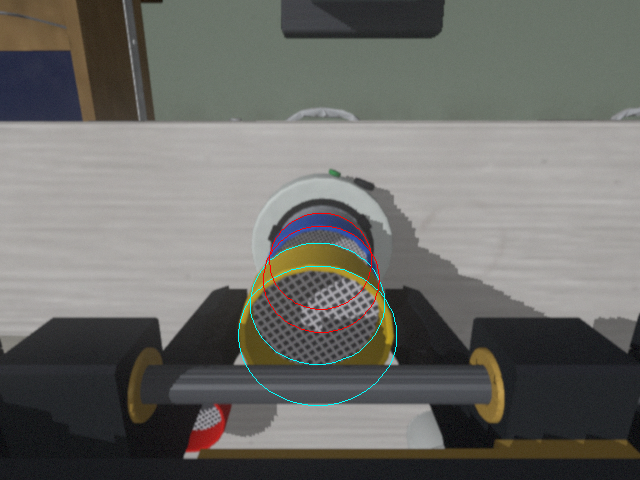

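View pics/s8.png

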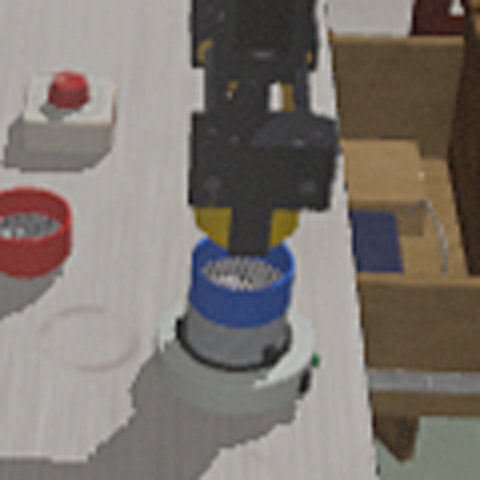

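Call:
carry_out([
  [0, 0.0015, 0.005, 0, 0, 0],
  [0, 0.0015, 0.01, 0, 0, 0],
  [0, 0.0015, 0.015, 0, 0, 0],
  [0, 0.0015, 0.019, 0, 0, 0],
  [0, 0.0015, 0.022, 0, 0, 0],
  [0, 0.0015, 0.0245, 0, 0, 0],
  [0, 0.0015, 0.026, 0, 0, 0],
  [0, 0.0015, 0.026, 0, 0, 0],
  [0, 0.0015, 0.026, 0, 0, 0],
])

```text
clock: 14.8
tool_pos: [0.4343, -0.0995, 0.0813]
eef_rot: [-0.0, 1.0, 0.0, 0.0]
contact_force: [0.2, -0.1, -1.1]
opening: 0.66
```

Call:
carry_out([
  [0, 0, 0.0007, 0, 0, 0],
  [0, 0, 0.0012, 0, 0, 0],
  [0, 0, 0.0012, 0, 0, 0],
  [0, 0, 0.0012, 0, 0, 0],
])

```text
clock: 15.2
tool_pos: [0.4344, -0.0995, 0.0802]
eef_rot: [-0.0, 1.0, -0.0, 0.0]
contact_force: [-0.2, -0.3, 2.2]
opening: 0.664
```

Call:
carry_out([
  [0, 0, 0, 0, 0, 0],
  [0, 0, 0, 0, 0, 0],
  [0, 0, 0, 0, 0, 0],
  [0, 0, 0, 0, 0, 0],
  [0, 0, 0, 0, 0, 0],
  [0, 0, -0.02, 0, 0, 0],
  [0, 0, -0.06, 0, 0, 0],
  [0, 0, -0.1, 0, 0, 0],
  [0, 0, -0.13, 0, 0, 0],
  [0, 0, -0.13, 0, 0, 0],
  [0, 0, -0.13, 0, 0, 0],
], fingers=0)

```text
clock: 16.3
tool_pos: [0.4342, -0.0999, 0.2101]
eef_rot: [0.0, 1.0, -0.0, 0.0]
contact_force: [0.1, -0.4, 0.6]
opening: 0.998
```

```bash
python3 - <<'E'
from h import *
s,p,E=wrist("w9",["sieve_yellow"])
print("yellow",fit(p,E,"yellow",[.4345,-.1],z0=.07))
p=r.snapshot("side");E=np.array(p["extrinsics"])
print("side",fit(p,E,"yellow",[.4345,-.1],z0=.07))
for h in r.spot_point(p,"sieve_green")[:2]:print(h)
u=proj(p,E,[.435,-.1,.07]).astype(int);c=p["img"][u[1]-60:u[1]+60,u[0]-60:u[0]+60]
cv2.imwrite("pics/s9.png",cv2.resize(c,None,fx=4,fy=4,interpolation=cv2.INTER_CUBIC))
E
```

```text
clk 16.3 tcp [ 0.4342 -0.0999  0.2101] rot [ 2.e-04  1.e+00 -3.e-04  4.e-04] F [ 0.1 -0.4  0.6] open 0.998 q7 0.98
sieve_yellow [(array([ 0.436, -0.098,  0.069]), 0.62)]
yellow (array([ 0.4344, -0.0994]), np.float64(0.031))
side (array([ 0.4323, -0.0979]), np.float64(0.028))
{'xyz': [0.587, 0.1802, 0.0009], 'p': 0.86}
```

View pics/s9.png

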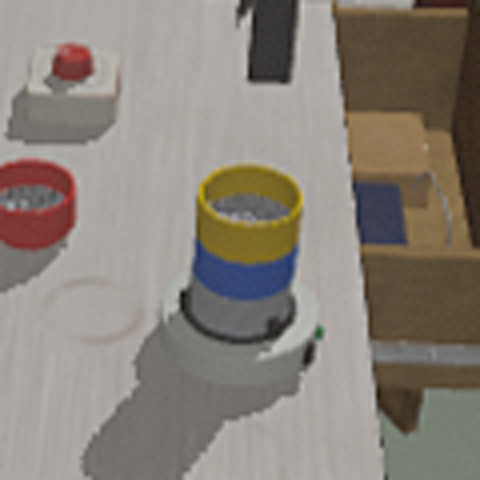

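View pics/w9.png

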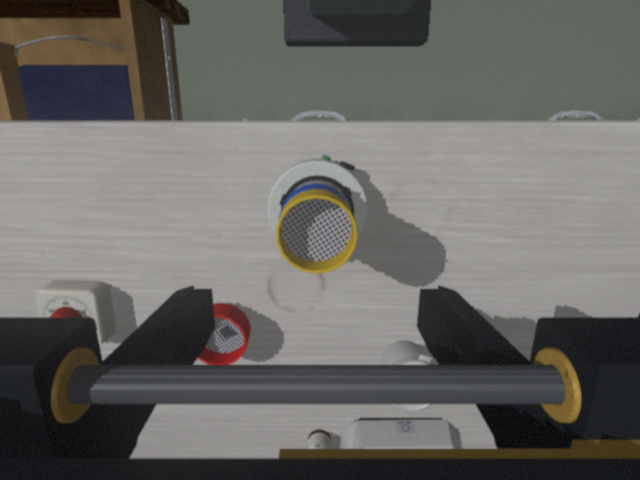

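Call:
carry_out([
  [0, 0.045, 0, 0, 0, 0],
  [0, 0.09, 0, 0, 0, 0],
  [0, 0.135, 0, 0, 0, 0],
  [-0.01, 0.18, 0, 0, 0, 0],
  [-0.03, 0.22, 0, 0, 0, 0],
  [-0.06, 0.25, 0, 0, 0, 0],
  [-0.095, 0.27, 0, 0, 0, 0],
  [-0.13, 0.279, 0, 0, 0, 0],
  [-0.153, 0.279, 0, 0, 0, 0],
  [-0.153, 0.279, 0, 0, 0, 0],
  [-0.153, 0.279, 0, 0, 0, 0],
  [-0.153, 0.279, 0, 0, 0, 0],
])

```text
clock: 17.7
tool_pos: [0.5854, 0.1794, 0.2094]
eef_rot: [-0.001, 1.0, -0.0, -0.001]
contact_force: [-0.1, 0.5, 0.3]
opening: 1.001
```

```bash
python3 - <<'E'
from h import *
s,p,E=wrist("w10",["sieve_green"])
print("green",fit(p,E,"green",[.587,.179]))
p=r.snapshot("side");E=np.array(p["extrinsics"]);cv2.imwrite("pics/s10.png",p["img"])
print("green",fit(p,E,"green",[.587,.179]))
E
```

```text
clk 17.7 tcp [0.5854 0.1794 0.2094] rot [-8.0e-04  1.0e+00 -4.0e-04 -1.1e-03] F [-0.1  0.5  0.3] open 1.001 q7 0.66
sieve_green [(array([0.5909, 0.1784, 0.0007]), 0.61)]
green (array([0.6153, 0.2015]), np.float64(6.109))
green (array([ 0.8326, -0.247 ]), np.float64(1.0))
```

View pics/w10.png

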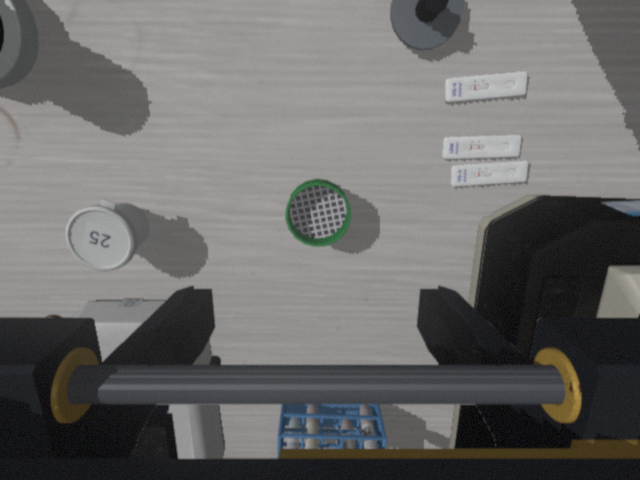

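View pics/s10.png

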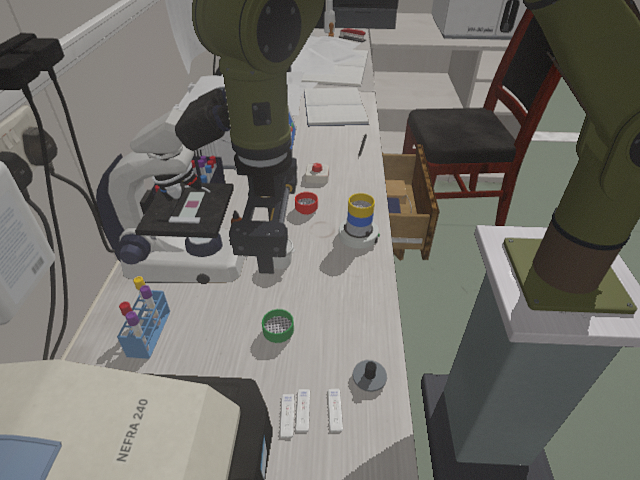

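```bash
python3 - <<'E'
from h import *
s,p,E=wrist("w11",[])
HS["green"]=(45,95)
hsv=cv2.cvtColor(p["img"],cv2.COLOR_BGR2HSV);print(hsv[213,286:296].tolist())
for q in [(482,218),(540,197),(455,440),(474,260)]:
    for z in (0,.05,.1,.15): print(q,z,np.round(ray(p,E,q,z),3))
    print()
c=ray(p,E,(318,213),.034);print("green c",c)
ps=r.snapshot("side");Es=np.array(ps["extrinsics"])
for q in [(270,385),(238,378),(265,470)]:
    for z in (0,.05,.1,.15): print("side",q,z,np.round(ray(ps,Es,q,z),3))
cv2.imwrite("pics/s11.png",cv2.resize(ps["img"][300:480,60:320],None,fx=3,fy=3))
E
```

```text
clk 17.85 tcp [0.5862 0.1794 0.2101] rot [-6.e-04  1.e+00 -2.e-04 -3.e-04] F [ 0.1 -0.5  0.3] open 1.004 q7 0.66
[[66, 101, 119], [67, 116, 103], [67, 99, 80], [70, 55, 70], [45, 6, 87], [120, 5, 94], [105, 11, 94], [0, 0, 83], [135, 6, 85], [150, 9, 86]]
(482, 218) 0 [0.599 0.34  0.   ]
(482, 218) 0.05 [0.586 0.317 0.05 ]
(482, 218) 0.1 [0.574 0.295 0.1  ]
(482, 218) 0.15 [0.561 0.272 0.15 ]

(540, 197) 0 [0.578 0.392 0.   ]
(540, 197) 0.05 [0.568 0.362 0.05 ]
(540, 197) 0.1 [0.559 0.332 0.1  ]
(540, 197) 0.15 [0.549 0.302 0.15 ]

(455, 440) 0 [0.869 0.344 0.   ]
(455, 440) 0.05 [0.818 0.32  0.05 ]
(455, 440) 0.1 [0.768 0.297 0.1  ]
(455, 440) 0.15 [0.717 0.274 0.15 ]

(474, 260) 0 [0.642 0.338 0.   ]
(474, 260) 0.05 [0.624 0.315 0.05 ]
(474, 260) 0.1 [0.605 0.293 0.1  ]
(474, 260) 0.15 [0.586 0.271 0.15 ]

green c [0.58604569 0.18064348 0.034     ]
side (270, 385) 0 [0.588 0.288 0.   ]
side (270, 385) 0.05 [0.581 0.317 0.05 ]
side (270, 385) 0.1 [0.574 0.346 0.1  ]
side (270, 385) 0.15 [0.566 0.374 0.15 ]
side (238, 378) 0 [0.644 0.278 0.   ]
side (238, 378) 0.05 [0.633 0.307 0.05 ]
side (238, 378) 0.1 [0.621 0.337 0.1  ]
side (238, 378) 0.15 [0.609 0.366 0.15 ]
side (265, 470) 0 [0.578 0.422 0.   ]
side (265, 470) 0.05 [0.571 0.441 0.05 ]
side (265, 470) 0.1 [0.564 0.459 0.1  ]
side (265, 470) 0.15 [0.558 0.478 0.15 ]
```

View pics/s11.png

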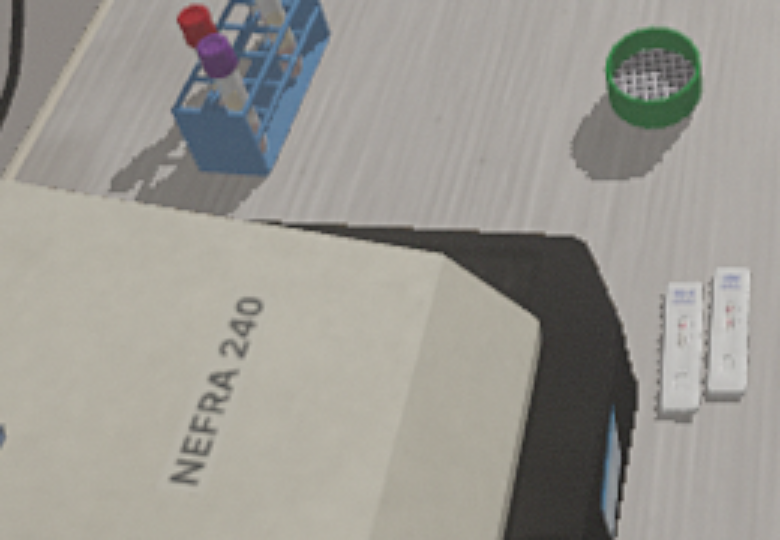

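```bash
sed -i 's/(lo,110,40)/(lo,80,35)/; s/"green":(45,90)/"green":(50,80)/' h.py; python3 - <<'E'
from h import *
s,p,E=wrist("w12",[])
print("green",fit(p,E,"green",[.5865,.18]))
p=r.snapshot("side");E=np.array(p["extrinsics"])
print("green",fit(p,E,"green",[.5865,.18]))
E
```

```text
clk 17.95 tcp [0.5867 0.1794 0.2103] rot [-3.e-04  1.e+00 -1.e-04 -0.e+00] F [ 0.2  0.8 -0.3] open 0.999 q7 0.66
green (array([0.5882, 0.1813]), np.float64(0.048))
green (array([0.5864, 0.1823]), np.float64(1.172))
```

Call:
carry_out([
  [-0.001, 0.0015, 0.045, 0, 0, 0],
  [-0.001, 0.0015, 0.09, 0, 0, 0],
  [-0.001, 0.0015, 0.13, 0, 0, 0],
  [-0.001, 0.0015, 0.155, 0, 0, 0],
  [-0.001, 0.0015, 0.173, 0, 0, 0],
  [-0.001, 0.0015, 0.186, 0, 0, 0],
  [-0.001, 0.0015, 0.194, 0, 0, 0],
  [-0.001, 0.0015, 0.198, 0, 0, 0],
  [-0.001, 0.0015, 0.2, 0, 0, 0],
  [-0.001, 0.0015, 0.2, 0, 0, 0],
  [-0.001, 0.0015, 0.2, 0, 0, 0],
])

```text
clock: 19.15
tool_pos: [0.5887, 0.1813, 0.0107]
eef_rot: [-0.0, 1.0, 0.0, 0.001]
contact_force: [-0.4, 0.3, 0.0]
opening: 1.003
```

Call:
carry_out([
  [0, 0, 0, 0, 0, 0],
  [0, 0, 0, 0, 0, 0],
  [0, 0, 0, 0, 0, 0],
  [0, 0, 0, 0, 0, 0],
  [0, 0, 0, 0, 0, 0],
  [0, 0, 0, 0, 0, 0],
  [0, 0, 0, 0, 0, 0],
  [0, 0, 0, 0, 0, 0],
  [0, 0, 0, 0, 0, 0],
], fingers=255, grip_force=15)

```text
clock: 20.05
tool_pos: [0.5882, 0.1811, 0.0101]
eef_rot: [-0.0, 1.0, 0.0, 0.0]
contact_force: [0.9, -1.1, 1.7]
opening: 0.656
```

Call:
carry_out([
  [0, 0, -0.01, 0, 0, 0],
  [0, 0, -0.04, 0, 0, 0],
  [0.005, 0, -0.085, 0, 0, 0],
  [0.03, 0, -0.125, 0, 0, 0],
  [0.065, -0.01, -0.15, 0, 0, 0],
  [0.1, -0.04, -0.16, 0, 0, 0],
  [0.13, -0.08, -0.16, 0, 0, 0],
  [0.145, -0.125, -0.16, 0, 0, 0],
  [0.1535, -0.17, -0.16, 0, 0, 0],
  [0.1535, -0.215, -0.16, 0, 0, 0],
  [0.1535, -0.25, -0.16, 0, 0, 0],
  [0.1535, -0.27, -0.16, 0, 0, 0],
])

```text
clock: 21.25
tool_pos: [0.4339, -0.0926, 0.1703]
eef_rot: [0.002, 1.0, -0.001, -0.0]
contact_force: [-0.5, 0.6, -0.9]
opening: 0.65
```

Call:
carry_out([
  [0, -0.008, 0, 0, 0, 0],
  [0, -0.011, 0.01, 0, 0, 0],
  [0, -0.011, 0.025, 0, 0, 0],
  [0, -0.011, 0.034, 0, 0, 0],
  [0, -0.011, 0.036, 0, 0, 0],
  [0, -0.011, 0.036, 0, 0, 0],
])

```text
clock: 21.85
tool_pos: [0.4347, -0.0989, 0.1338]
eef_rot: [-0.001, 1.0, 0.0, -0.0]
contact_force: [-0.4, 0.2, -0.7]
opening: 0.656
```

```bash
python3 - <<'E'
from h import *
s,p,E=wrist("w13",["sieve_green"])
heldfit(p,E,s,"green")
t=s["tool_pos"]
draw(p,E,[([t[0],t[1],t[2]+.024],.029,(255,255,0)),([t[0],t[1],t[2]-.002],.029,(255,255,0)),([.4345,-.0997,.078],.029,(0,0,255)),([.4345,-.0997,.104],.029,(0,0,255))],"w13d")
p=r.snapshot("side");E=np.array(p["extrinsics"])
u=proj(p,E,[.435,-.1,.1]).astype(int);c=p["img"][u[1]-60:u[1]+60,u[0]-60:u[0]+60]
cv2.imwrite("pics/s13.png",cv2.resize(c,None,fx=4,fy=4,interpolation=cv2.INTER_CUBIC))
E
```

```text
clk 21.85 tcp [ 0.4347 -0.0989  0.1338] rot [-1.2e-03  1.0e+00  3.0e-04 -3.0e-04] F [-0.4  0.2 -0.7] open 0.656 q7 0.79
sieve_green [(array([ 0.4366, -0.0989,  0.1238]), 0.65)]
green held dx mm: [(-8, np.float64(0.287)), (-6, np.float64(0.213)), (-4, np.float64(0.132)), (-2, np.float64(0.064)), (0, np.float64(0.034)), (2, np.float64(0.088)), (4, np.float64(0.154)), (6, np.float64(0.22)), (8, np.float64(0.286))]
```

View pics/w13d.png

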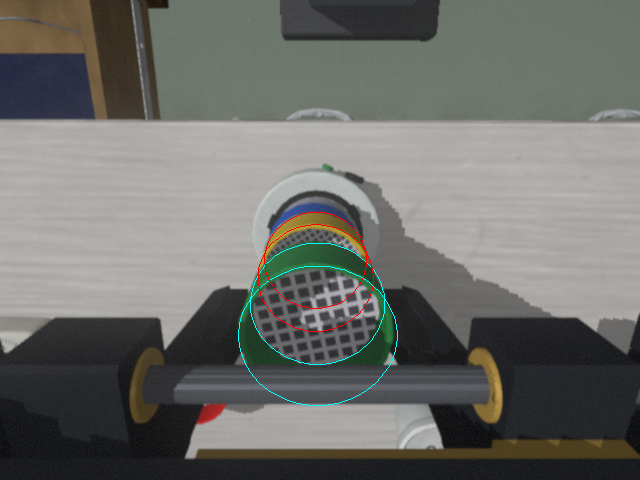

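View pics/s13.png

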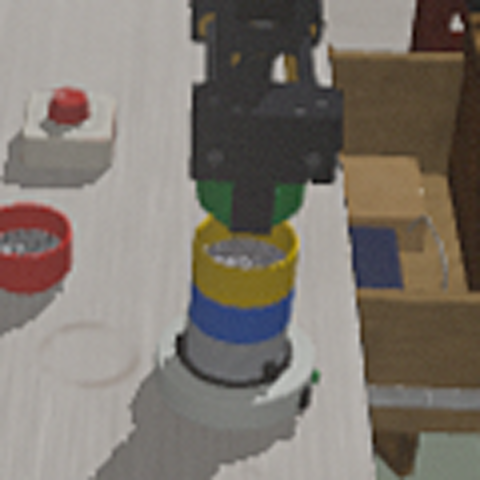

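Aligned. Descend 26.5 mm.

Call:
carry_out([
  [0, 0, 0.006, 0, 0, 0],
  [0, 0, 0.012, 0, 0, 0],
  [0, 0, 0.016, 0, 0, 0],
  [0, 0, 0.02, 0, 0, 0],
  [0, 0, 0.0235, 0, 0, 0],
  [0, 0, 0.0255, 0, 0, 0],
  [0, 0, 0.0265, 0, 0, 0],
  [0, 0, 0.0265, 0, 0, 0],
  [0, 0, 0.0265, 0, 0, 0],
])

```text
clock: 22.9
tool_pos: [0.4348, -0.1, 0.1076]
eef_rot: [-0.0, 1.0, 0.0, 0.0]
contact_force: [-1.0, 0.3, -1.3]
opening: 0.651
```

Call:
carry_out([
  [0, 0, 0.0006, 0, 0, 0],
  [0, 0, 0.0012, 0, 0, 0],
  [0, 0, 0.0012, 0, 0, 0],
  [0, 0, 0.0012, 0, 0, 0],
])

```text
clock: 23.3
tool_pos: [0.4347, -0.1, 0.1063]
eef_rot: [-0.0, 1.0, 0.0, 0.0]
contact_force: [-0.3, -0.4, -1.3]
opening: 0.651
```

Call:
carry_out([
  [0, 0, 0.0005, 0, 0, 0],
  [0, 0, 0.0008, 0, 0, 0],
  [0, 0, 0.0008, 0, 0, 0],
])

```text
clock: 23.6
tool_pos: [0.4349, -0.1, 0.1059]
eef_rot: [-0.0, 1.0, -0.0, 0.0]
contact_force: [-0.6, -0.3, 5.1]
opening: 0.65
```

Call:
carry_out([
  [0, 0, 0, 0, 0, 0],
  [0, 0, 0, 0, 0, 0],
  [0, 0, 0, 0, 0, 0],
  [0, 0, 0, 0, 0, 0],
  [0, 0, 0, 0, 0, 0],
  [0, 0, -0.02, 0, 0, 0],
  [0, 0, -0.06, 0, 0, 0],
  [0, 0, -0.1, 0, 0, 0],
  [0, 0, -0.13, 0, 0, 0],
  [0, 0, -0.13, 0, 0, 0],
  [0, 0, -0.13, 0, 0, 0],
], fingers=0)

```text
clock: 24.7
tool_pos: [0.4347, -0.1004, 0.2356]
eef_rot: [0.0, 1.0, -0.0, 0.0]
contact_force: [0.3, -0.3, 0.1]
opening: 1.0
```

```bash
python3 - <<'E'
from h import *
s,p,E=wrist("w14",["sieve_green"])
print("green",fit(p,E,"green",[.4345,-.1],z0=.096))
p=r.snapshot("side");E=np.array(p["extrinsics"])
print("side",fit(p,E,"green",[.4345,-.1],z0=.096))
for h in r.spot_point(p,"column_lid")[:2]:print(h)
u=proj(p,E,[.435,-.1,.09]).astype(int);c=p["img"][u[1]-60:u[1]+60,u[0]-60:u[0]+60]
cv2.imwrite("pics/s14.png",cv2.resize(c,None,fx=4,fy=4,interpolation=cv2.INTER_CUBIC))
E
```

```text
clk 24.7 tcp [ 0.4347 -0.1004  0.2356] rot [ 2.e-04  1.e+00 -3.e-04  4.e-04] F [ 0.3 -0.3  0.1] open 1.0 q7 1.03
sieve_green [(array([ 0.4364, -0.1008,  0.0957]), 0.94), (array([ 0.5647, -0.1936, -0.0034]), 0.63)]
green (array([ 0.4345, -0.1   ]), np.float64(0.042))
side (array([ 0.432 , -0.0971]), np.float64(0.059))
{'xyz': [0.4182, 0.2653, 0.0023], 'p': 0.93}
```

View pics/s14.png

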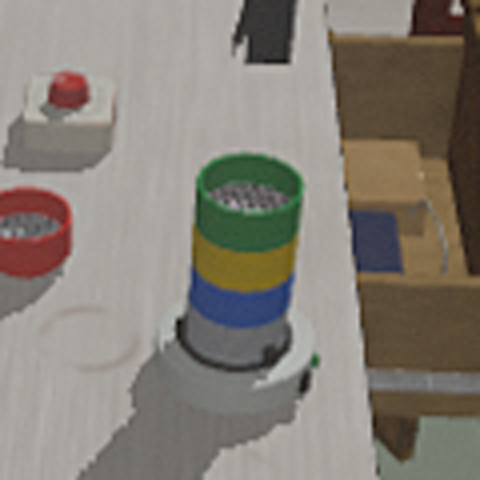

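View pics/w14.png

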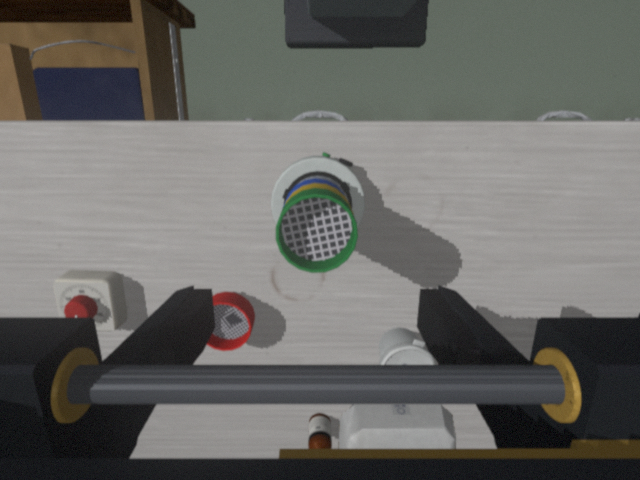

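Call:
carry_out([
  [0, 0.045, 0, 0, 0, 0],
  [0, 0.095, 0, 0, 0, 0],
  [0, 0.145, 0, 0, 0, 0],
  [0.005, 0.195, 0, 0, 0, 0],
  [0.01, 0.245, 0, 0, 0, 0],
  [0.0135, 0.29, 0.01, 0, 0, 0],
  [0.0135, 0.33, 0.02, 0, 0, 0],
  [0.0135, 0.355, 0.03, 0, 0, 0],
  [0.0135, 0.366, 0.035, 0, 0, 0],
  [0.0135, 0.366, 0.035, 0, 0, 0],
  [0.0135, 0.366, 0.035, 0, 0, 0],
  [0.0135, 0.366, 0.035, 0, 0, 0],
])

```text
clock: 26.1
tool_pos: [0.4216, 0.2639, 0.2006]
eef_rot: [0.001, 1.0, -0.001, 0.0]
contact_force: [0.4, -0.1, -0.0]
opening: 1.004
```

```bash
python3 - <<'E'
from h import *
r.snapshot("wrist");r.snapshot("wrist")
s,p,E=wrist("w15",["column_lid"])
t=s["tool_pos"]
draw(p,E,[([.421,.266,.013],.029,(0,255,255)),([.421,.266,.039],.009,(0,0,255))],"w15d")
E
```

```text
clk 26.2 tcp [0.4217 0.2644 0.2008] rot [ 1.1e-03  1.0e+00 -4.0e-04  2.0e-04] F [-0.  -0.5 -0.8] open 0.998 q7 0.27
column_lid [(array([ 0.4199,  0.2686, -0.0011]), 0.82)]
```

View pics/w15d.png

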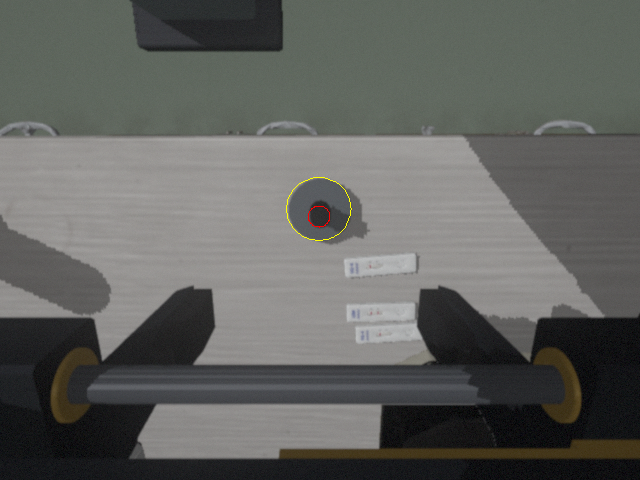

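Call:
carry_out([
  [0.0005, 0.0015, 0.04, 0, 0, 0],
  [0.0005, 0.0015, 0.08, 0, 0, 0],
  [0.0005, 0.0015, 0.115, 0, 0, 0],
  [0.0005, 0.0015, 0.14, 0, 0, 0],
  [0.0005, 0.0015, 0.158, 0, 0, 0],
  [0.0005, 0.0015, 0.171, 0, 0, 0],
  [0.0005, 0.0015, 0.179, 0, 0, 0],
  [0.0005, 0.0015, 0.182, 0, 0, 0],
  [0.0005, 0.0015, 0.183, 0, 0, 0],
  [0.0005, 0.0015, 0.183, 0, 0, 0],
  [0.0005, 0.0015, 0.183, 0, 0, 0],
])

```text
clock: 27.4
tool_pos: [0.421, 0.2677, 0.0181]
eef_rot: [0.0, 1.0, 0.0, 0.0]
contact_force: [-0.0, 0.2, -0.3]
opening: 1.002
```

Call:
carry_out([
  [0, 0, 0, 0, 0, 0],
  [0, 0, 0, 0, 0, 0],
  [0, 0, 0, 0, 0, 0],
  [0, 0, 0, 0, 0, 0],
  [0, 0, 0, 0, 0, 0],
  [0, 0, 0, 0, 0, 0],
  [0, 0, 0, 0, 0, 0],
  [0, 0, 0, 0, 0, 0],
  [0, 0, 0, 0, 0, 0],
  [0, 0, 0, 0, 0, 0],
  [0, 0, 0, 0, 0, 0],
  [0, 0, 0, 0, 0, 0],
], fingers=255, grip_force=20)

```text
clock: 28.6
tool_pos: [0.4206, 0.2676, 0.0175]
eef_rot: [-0.0, 1.0, 0.0, -0.0]
contact_force: [0.6, -0.8, 0.8]
opening: 0.19
```

```bash
python3 - <<'E'
from h import *
s,p,E=wrist("w16",["column_lid"])
t=s["tool_pos"]
draw(p,E,[([t[0],t[1],.013],.029,(0,255,255)),([t[0],t[1],.039],.009,(0,0,255))],"w16d")
E
```

```text
clk 28.6 tcp [0.4206 0.2676 0.0175] rot [-1.e-04  1.e+00  0.e+00 -0.e+00] F [ 0.6 -0.8  0.8] open 0.19 q7 -0.11
column_lid [(array([ 0.4206,  0.2687, -0.0035]), 0.69)]
```

View pics/w16d.png

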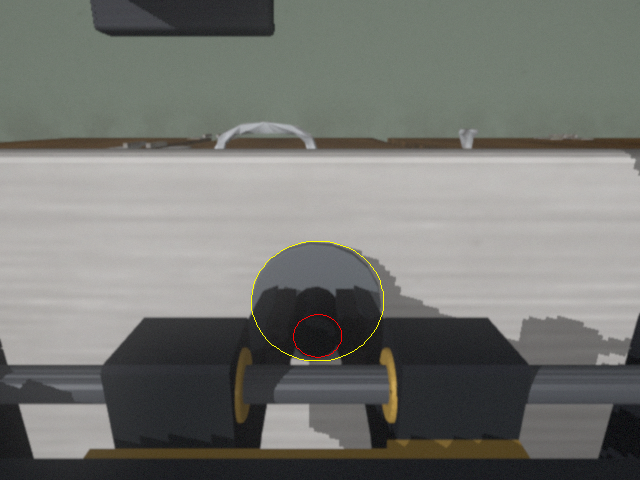

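Call:
carry_out([
  [0, 0, -0.01, 0, 0, 0],
  [0, 0, -0.04, 0, 0, 0],
  [0, 0, -0.08, 0, 0, 0],
  [0, 0, -0.12, 0, 0, 0],
  [0, -0.02, -0.155, 0, 0, 0],
  [0, -0.05, -0.18, 0, 0, 0],
  [-0.004, -0.09, -0.185, 0, 0, 0],
  [-0.008, -0.135, -0.185, 0, 0, 0],
  [-0.012, -0.18, -0.185, 0, 0, 0],
  [-0.014, -0.225, -0.185, 0, 0, 0],
  [-0.014, -0.27, -0.185, 0, 0, 0],
  [-0.014, -0.31, -0.185, 0, 0, 0],
])

```text
clock: 29.9
tool_pos: [0.4339, -0.0451, 0.203]
eef_rot: [0.0, 1.0, -0.001, -0.0]
contact_force: [0.1, -0.5, -1.5]
opening: 0.186
```

Call:
carry_out([
  [0, -0.035, 0, 0, 0, 0],
  [0, -0.05, 0, 0, 0, 0],
  [0, -0.0575, 0, 0, 0, 0],
  [0, -0.0575, 0.015, 0, 0, 0],
  [0, -0.0575, 0.03, 0, 0, 0],
  [0, -0.0575, 0.037, 0, 0, 0],
  [0, -0.0575, 0.037, 0, 0, 0],
  [0, -0.0575, 0.037, 0, 0, 0],
])

```text
clock: 30.7
tool_pos: [0.435, -0.0993, 0.1659]
eef_rot: [-0.001, 1.0, 0.0, 0.0]
contact_force: [0.4, -0.4, -1.3]
opening: 0.188
```

```bash
python3 - <<'E'
from h import *
s,p,E=wrist("w17",["column_lid"])
t=s["tool_pos"]
draw(p,E,[([t[0],t[1],t[2]-.0045],.029,(0,255,255)),([.4345,-.1,.130],.029,(0,0,255))],"w17d")
p=r.snapshot("side");E=np.array(p["extrinsics"])
u=proj(p,E,[.435,-.1,.12]).astype(int);c=p["img"][u[1]-60:u[1]+60,u[0]-60:u[0]+60]
cv2.imwrite("pics/s17.png",cv2.resize(c,None,fx=4,fy=4,interpolation=cv2.INTER_CUBIC))
E
```

```text
clk 30.7 tcp [ 0.435  -0.0993  0.1659] rot [-7.e-04  1.e+00  1.e-04  2.e-04] F [ 0.4 -0.4 -1.3] open 0.188 q7 0.86
column_lid [(array([ 0.4375, -0.098 ,  0.1456]), 0.9)]
```

View pics/w17d.png

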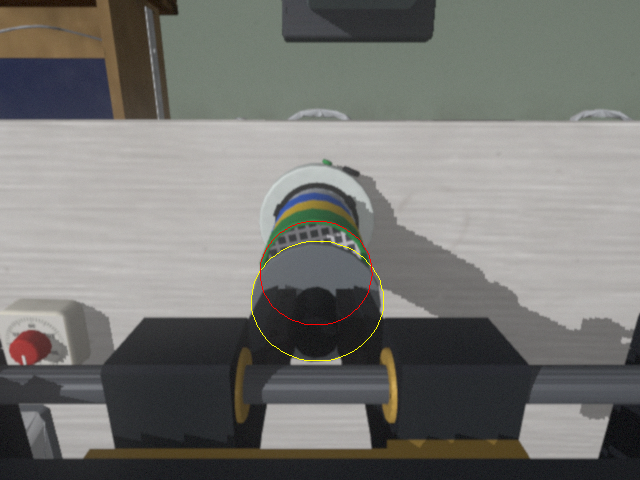

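View pics/s17.png

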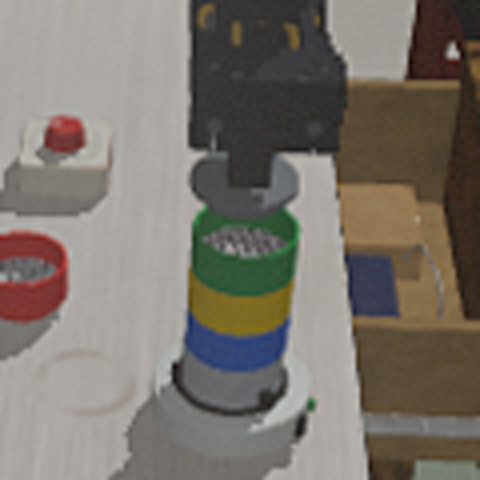

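Lid level and aligned; descend 26 mm.

Call:
carry_out([
  [0, 0, 0.006, 0, 0, 0],
  [0, 0, 0.012, 0, 0, 0],
  [0, 0, 0.016, 0, 0, 0],
  [0, 0, 0.02, 0, 0, 0],
  [0, 0, 0.023, 0, 0, 0],
  [0, 0, 0.025, 0, 0, 0],
  [0, 0, 0.0255, 0, 0, 0],
  [0, 0, 0.0255, 0, 0, 0],
  [0, 0, 0.0255, 0, 0, 0],
])

```text
clock: 31.75
tool_pos: [0.4347, -0.1, 0.1401]
eef_rot: [-0.0, 1.0, 0.0, 0.0]
contact_force: [0.1, -0.1, -0.7]
opening: 0.186
```

Call:
carry_out([
  [0, 0, 0.0006, 0, 0, 0],
  [0, 0, 0.0012, 0, 0, 0],
  [0, 0, 0.0012, 0, 0, 0],
  [0, 0, 0.0012, 0, 0, 0],
])

```text
clock: 32.15
tool_pos: [0.4349, -0.1, 0.1393]
eef_rot: [-0.0, 1.0, -0.0, 0.0]
contact_force: [-1.0, -0.4, 5.4]
opening: 0.189
```

Call:
carry_out([
  [0, 0, 0, 0, 0, 0],
  [0, 0, 0, 0, 0, 0],
  [0, 0, 0, 0, 0, 0],
  [0, 0, 0, 0, 0, 0],
  [0, 0, 0, 0, 0, 0],
  [0, 0, 0, 0, 0, 0],
  [0, 0, -0.02, 0, 0, 0],
  [0, 0, -0.05, 0, 0, 0],
  [0, 0, -0.09, 0, 0, 0],
  [0, 0, -0.12, 0, 0, 0],
  [0, 0, -0.12, 0, 0, 0],
  [0, 0, -0.12, 0, 0, 0],
], fingers=0)

```text
clock: 33.35
tool_pos: [0.4347, -0.1003, 0.2589]
eef_rot: [0.0, 1.0, -0.0, 0.0]
contact_force: [-0.4, 0.0, 0.0]
opening: 1.002
```

```bash
python3 - <<'E'
from h import *
s,p,E=wrist("w18",["column_lid"])
draw(p,E,[([.4345,-.1,.135],.029,(0,255,255)),([.4345,-.1,.161],.009,(0,0,255))],"w18d")
for n in("side","scene"):
    p=r.snapshot(n);E=np.array(p["extrinsics"]);cv2.imwrite(f"pics/{n}18.png",p["img"])
    print(n,[(l,np.round(d["xyz"],4),round(d["p"],2)) for l in("column_lid","sieve_green","sieve_yellow","sieve_blue","sieve_red","cup","timer") for d in r.spot_point(p,l)[:1]])
    u=proj(p,E,[.435,-.1,.1]).astype(int);c=p["img"][u[1]-60:u[1]+60,u[0]-60:u[0]+60]
    cv2.imwrite(f"pics/{n}18c.png",cv2.resize(c,None,fx=4,fy=4,interpolation=cv2.INTER_CUBIC))
a=cv2.imread("pics/side18c.png");b=cv2.imread("pics/scene18c.png");c=cv2.imread("pics/w18d.png")[100:340,200:440]
cv2.imwrite("pics/all18.png",cv2.resize(np.hstack([a,b,cv2.resize(c,(480,480))]),(798,266)))
E
```

```text
clk 33.35 tcp [ 0.4347 -0.1003  0.2589] rot [ 2.e-04  1.e+00 -3.e-04  4.e-04] F [-0.4  0.   0. ] open 1.002 q7 1.06
column_lid [(array([ 0.4364, -0.0976,  0.1186]), 0.64)]
side [('column_lid', array([ 0.4326, -0.1005,  0.13  ]), 0.85), ('sieve_green', array([ 0.438 , -0.1009,  0.098 ]), 0.83), ('sieve_yellow', array([ 0.4338, -0.097 ,  0.071 ]), 0.82), ('sieve_blue', array([ 0.4385, -0.1011,  0.0456]), 0.7), ('sieve_red', array([ 0.5633, -0.198 , -0.0006]), 0.61), ('cup', array([ 0.6062, -0.0052,  0.0013]), 0.59), ('timer', array([ 0.5417, -0.3438, -0.0019]), 0.81)]
scene [('column_lid', array([ 0.4368, -0.1009,  0.1234]), 0.61), ('sieve_green', array([ 0.4346, -0.0988,  0.0968]), 0.75), ('sieve_yellow', array([ 0.4352, -0.1007,  0.0679]), 0.52), ('sieve_blue', array([ 0.5653, -0.1985, -0.0007]), 0.67), ('sieve_red', array([ 0.5608, -0.1967,  0.0028]), 0.7), ('cup', array([ 0.6043, -0.0035, -0.0018]), 0.64), ('timer', array([ 0.547 , -0.3453,  0.0006]), 0.86)]
```

View pics/all18.png

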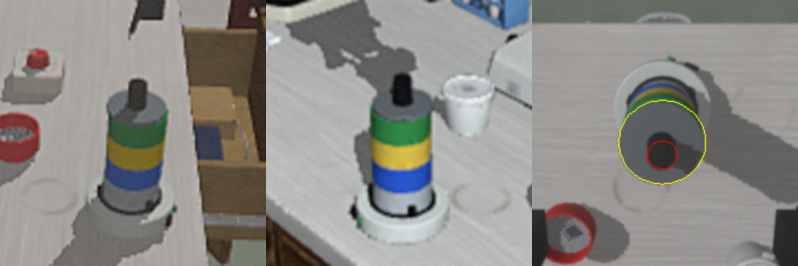

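View pics/side18c.png

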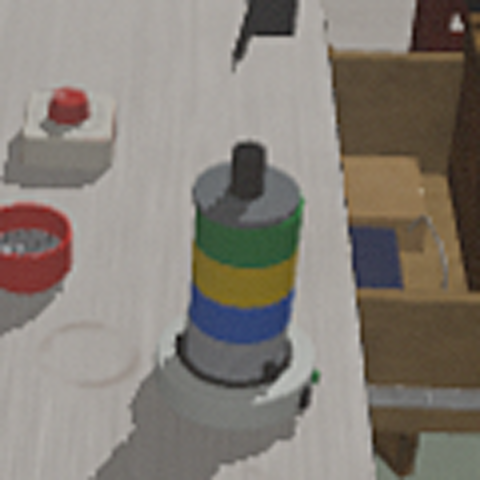

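Column complete, lid seated flush, bystanders unmoved, arm clear. Handing in.

```bash
python3 -c "
from h import *
state();print(r.finish_job());state()"
```

```text
clk 34.25 tcp [ 0.4348 -0.1     0.2588] rot [-1.e-04  1.e+00  0.e+00  0.e+00] F [ 0.3 -0.2 -0.7] open 1.005 q7 1.06
the job is handed in; nothing more can be done
None
the job is handed in; nothing more can be done
```

The sieving column is built on the pan: blue, then yellow, then green, then the lid. I handed it in at 34.25 s of the 112 s allowed; the hand-in reports no verdict.

**Seating:** each piece was lowered until it met a light resting force of about 2 to 8 N at its expected seat height, then released.

**Last checks:**
- **Position:** the outlines I fitted in the wrist camera views, and the lid outline drawn over the last one, put every piece at about x = 0.4345 m and y = -0.100 m. That is within about 1 mm sideways.
- **Level:** the pictures showed the column level, with no gaps between the pieces. Tilt was judged by eye only.
- **Left alone:** the red sieve, cup and timer are where they were, to within the 4–5 mm scatter of the detections.
- **Arm:** the gripper was open and about 10 cm clear of the lid.

**Checks that disagreed:**
- The side camera fits came out 2–3 mm off the wrist fits, and one early fit from the scene camera was about 5 mm off in y.
- The side camera network put the lid 8 mm higher than its seat, while the scene and wrist networks put it within about 4 mm of the expected 0.122 m. I took the side reading as noise.
- In the last scene picture the network took the red sieve for the blue one.
- The colour fit failed for green on the bench in the side view, so I placed that grasp from the wrist camera.

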